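# Press the lid onto a herb tin with the toggle clamp

## Task

The orange lid of the green herb tin only sits loosely raised on it: put the tin into the sloping nest of the lid press, flat on the nest floor between the aluminium stops, without pushing the lid down with the gripper. Swing the red clamp handle fully over centre so that the clamp drives the lid home, and let go of the handle so that the clamp stands locked on the lid by itself for a moment; then swing the handle all the way back open, and let go, leaving the closed tin lying in the nest. Do not disturb the cartons, the mortar or the scale.

Things in the scene. Friction and masses are not known exactly. Their poses are not given: they have to be found in the camera images.
- tin: Green rectangular tin, loose, 110 mm long (its x) by 60 mm wide (its y), walls 45 mm high, 0.2 to 0.45 kg with lid; origin at the centre of its underside, z up out of its mouth. It starts standing on the counter. Grip it across the 60 mm width by its walls, less than 45 mm above its underside. Symmetric under a half turn.
- lid (a joint): How far the orange lid has been pushed into the tin, in m: 0 = raised (top 54.5 mm above the tin's underside), 0.008 = fully home (top 46.5 mm above the underside). It is stiff: about 7 N moves it and it stays where it is left.
- lid_top: The orange lid, a slab 102 x 52 x 12 mm fitted in the tin's mouth, 4 mm inside the tin's outer faces all round; origin at the centre of its underside, axes as the tin's.
- nest (a point): Centre of the nest floor on the press's blue sloping plate, 65 mm above the counter. z = outward normal of the floor, leaning 30 degrees from vertical towards the low end of the slope (robot's side, give or take the heading); x points up the slope to the clamp; y is level. The tin belongs here: underside on the floor, origin at this point, length along x (either way round).
- handle (a joint): Angle of the red clamp handle, rad: 0 = fully open (start; leans 40 degrees from vertical away from the nest), 1.15 = dead centre, 1.27 = end stop, locked (leans 33 degrees towards the nest). It turns about the nest's y. It stays where left, but while the pad presses it springs back before dead centre and is pulled on to the stop past it. About 10 N at the grip is needed either way.
- handle_grip (a point): Middle of the handle's red cross bar: 22 mm in diameter, 90 mm long, level, parallel to the nest's y, held at its ends by a steel fork (80 mm clear between the prongs, 60 mm free below it); 108 mm from the hinge. It can be pinched from above with a vertical tool, the fingers closing fore and aft (across the bar), all through the swing; it turns between the pads.
- handle_hinge (a point): Point on the handle's hinge axis, at x = 133.5, y = 0, z = 52 mm in the nest's frame; its axes are parallel to the nest's. At handle angle h the grip lies from here at 108 mm x (sin(1.22 - h) along nest x, cos(1.22 - h) along nest z).
- pad: Black sprung pad, 32 mm in diameter, under the tip of the clamp arm; origin at the centre of its lower face. When the clamp is locked it presses the middle of the lid with about 10 N; it gives at 2.5 N/mm.
- cartons: Bystander: stack of flat white and orange cartons, 120 x 75 x 72 mm; origin under its centre.
- mortar: Bystander: brass mortar with its pestle, 90 mm in diameter, 135 mm high; origin under its centre.
- scale: Bystander: grey counter scale with a steel plate, 150 x 130 x 38 mm; origin under its centre.
- slope: Fixed blue plate of the lid press, another place and heading each time; origin and axes as the nest's. Spans x -80..165, y +-65 mm. Aluminium stops 14 mm high bound a 118 x 68 mm pocket (4 mm free all round the tin): a bar 50 mm wide at each end and a block 18 x 10 mm at each corner of the long sides (x +-44, y +-39); the middle 70 mm of the long sides are open for fingers.
- clamp_arm: Steel clamp arm, a 14 mm bar 130 mm long; origin on its hinge at nest x 115, z 60 mm. Linked to the handle: handle open, it stands up along nest z (with the pad it fills nest x 80..155, to 200 mm above the nest floor); as the handle closes it swings 90 degrees down over the nest, fast at first, slowly near dead centre. No part of the press ever stands over 320 mm above the counter.
Not all that is in view belongs to the job. Of the things that look like the tin, take the one that is nearest to the robot's base at the start.

How it is judged:
By the outcome, as a careful person would: the job done as asked, in the order asked, and still so for the second after the job is handed in, with the robot touching nothing.
It also fails if it takes over 72 s, if anything falls off the work surface, if the arm or the gripper's body presses on something with over 40 N, if the wrist force passes 120 N, or if a joint passes its speed limit or range.

## Robot

A 6-joint arm with a two-finger parallel gripper is mounted at the origin on the work surface. World frame = base frame: x ahead of the robot, y to its left, z up, the work surface at z = 0. Lengths are in m, angles in rad, forces in N, time in s.
With the tool pointing down it reaches from about 0.3 to 0.825 m from the base axis. Payload 5.4 kg.
Tool frame: the origin (TCP) lies at the very end of the fingers, on their centre line; the grasp point (between the pads) lies 19 mm behind it; z points along the fingers, y is the line along which they close (so a half turn about z gives the same grasp; the last joint's range is limited). The gripper opens to 92 mm and grips with 3 to 60 N. Pads are 20 mm wide; open, the fingers measure 128 mm over their backs; the gripper's body (75 mm by 189 mm) begins 69 mm behind the grasp point.
Start: joints at [-1.319, 0.158, 1.597, -0, 1.386, -0.21], TCP at [0.256, -0.515, 0.215] pointing down, gripper open.
Joint ranges: [-2.91, 2.91], [-0.94, 2.29], [0.18, 2.7], [-1.29, 4.43], [0.17, 2.64], [-3, 3]. Speed limits (rad/s): [2.57, 2.57, 3.14, 3.14, 3.14, 3.14].

## Interface

Orientations are given as [roll, pitch, yaw] about the fixed x, y, z axes, in that order (R = Rz(yaw) Ry(pitch) Rx(roll)).
In Python, from cell import readout, get_image, calibration, workorder gives the robot as it stands.
- The arm moves only by the shell command python3 -m inch 'ROWS'. ROWS is JSON, a list of rows, each an object with "gripper": the closure, from 0 (fully open) to 1 (shut); "linear": the shift along the tool's x, y, z in m, a list of three; "turn": the turn about the tool's z in degrees. In form: [{"gripper": gripper, "linear": [dx, dy, dz], "turn": turn}, ...]. A call has exactly 5 rows; each row shifts and turns the commanded pose from where the row before left it, along the tool's axes as they then stand; what a row does not reach is not made up. A row lasts 1/8 s, in which the tool goes at most 62.5 mm and 10.7 degrees, less where a joint would pass 70% of its speed; a pose out of reach is approached as far as the arm can. A call with a gripper value outside its range is refused whole. The fingers move at their own pace and stop on an object; the grip force is fixed at half the most. Time passes only in rows, so rows that do not move let the fingers close, or fill a call up. It gives the time, the measured TCP pose, the force, the opening and the grip force at its end, in the units of the state.
- readout.observe(): the state, without advancing time (a new reading comes with each control period).
- get_image(name): name is "side" or "top" or "wrist"; returns the picture (480x640x3 uint8, blue, green, red); there is no depth.
- calibration(name): a dict with "camera_matrix" (3x3 intrinsics, pixels), "R" (3x3) and "t" (3): a world point X has camera coordinates R X + t; the wrist camera has in their place "mount" (4x4, takes a point from camera to tool coordinates, whose origin is the TCP and whose axes are the flange's). Camera axes: x right, y down, z forward; pixel columns grow to the right and rows downward; lengths in m; the calibration is good to about 2 mm. A picture is of the moment at which its call begins: read the wrist's pose just before it. calibration takes no time and is no camera call.
- workorder.sign_off(): hands the job in; it is judged then, once.
The state is a dict: "clock": time; "joint_pos": joint angles; "joint_vel": joint speeds; "tau": joint torques, N m; "eef_pos": TCP position; "eef_rot": TCP orientation; "contact_force": force on the tool from outside, world axes, zero at the start; "torque": the same for the moment, N m; "grip_width": finger opening in m; "finger_force": force on a finger pad.
Only numpy, scipy, OpenCV 4.12 (cv2) and the standard library are available. Lean on these libraries where they do the work, as an engineer would, in place of code of your own. Each camera call takes 0.05 s, during which the arm holds its last target. There are 200 camera calls.

## Working session

There is one attempt and no reset: what is moved stays moved. The work goes in short steps, Python scripts to look and compute and a shell command to move; the robot and the scene stay as the last step left them, time stands still between calls to the robot, and variables do not carry over. Pictures are saved under pics/ and viewed, at most 10 in all, crops included, and the job is handed in when it is done.

```bash
mkdir -p pics; ls; python3 - <<'E'
import cv2
from cell import readout,get_image,calibration
print(readout.observe())
for n in("side","top"):
    cv2.imwrite(f"pics/{n}0.png",get_image(n)); print(n,calibration(n))
print(calibration("wrist"))
E
```

```text
pics
{'clock': 0.0, 'joint_pos': array([-1.31911574e+00,  1.59052445e-01,  1.59824187e+00,  9.46680162e-06,
        1.38622871e+00, -2.10109103e-01]), 'joint_vel': array([ 0.00085209,  0.00037076, -0.00043536,  0.00015746, -0.00124553,
        0.00142053]), 'tau': array([-8.47251449e-04, -3.85578561e+01, -3.22103834e+01,  7.01706321e-02,
        3.80575459e-02, -1.53759875e-04]), 'eef_pos': array([ 0.25600724, -0.51414607,  0.21361222]), 'eef_rot': array([-3.13970668e+00, -4.11707628e-04,  4.61787556e-01]), 'contact_force': array([0.66470127, 0.06507443, 0.07965564]), 'torque': array([-0.02072903,  0.00952088, -0.01565485]), 'finger_force': 0.0, 'grip_width': 0.09177278699703931}
side {'camera_matrix': array([[568.97633391,   0.        , 316.9941032 ],
       [  0.        , 568.97633391, 246.58296825],
       [  0.        ,   0.        ,   1.        ]]), 'R': array([[-0.94680239, -0.32179787,  0.00337206],
       [-0.21863703,  0.63552042, -0.74048069],
       [ 0.2361421 , -0.70182614, -0.67206918]]), 't': array([0.56034948, 0.17227651, 1.40573547])}
top {'camera_matrix': array([[59
[... 169 characters left out ...]
, -0.99993184, -0.0021785 ],
       [-0.99498353, -0.01119702, -0.09941024],
       [ 0.09937907,  0.00330784, -0.99504415]]), 't': array([0.09801344, 0.57180603, 1.50755786])}
{'camera_matrix': array([[335.14513783,   0.        , 323.20545358],
       [  0.        , 335.14513783, 239.86270734],
       [  0.        ,   0.        ,   1.        ]]), 'mount': array([[ 1.51587745e-04, -9.71947403e-01, -2.35198263e-01,
         6.54355789e-02],
       [ 9.99999383e-01, -1.11561145e-04,  1.10553204e-03,
        -1.05808142e-03],
       [-1.10075799e-03, -2.35198286e-01,  9.71946786e-01,
        -1.69935608e-01],
       [ 0.00000000e+00,  0.00000000e+00,  0.00000000e+00,
         1.00000000e+00]])}
```

View pics/top0.png

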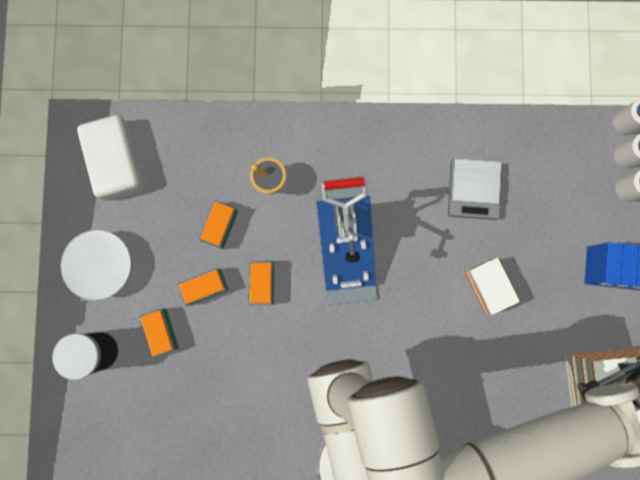

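View pics/side0.png

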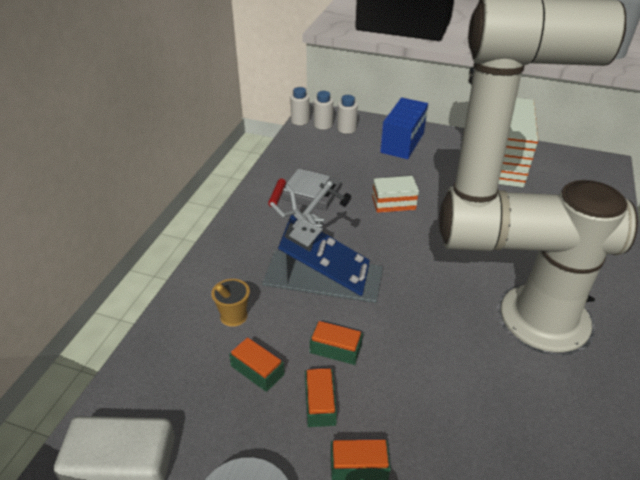

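```bash
cat > h.py <<'E'
import numpy as np
from cell import calibration
def ray(n,u,v,z):
    c=calibration(n);K,R,t=c["camera_matrix"],c["R"],c["t"]
    o=-R.T@t; d=R.T@np.linalg.solve(K,[u,v,1]); return o+d*(z-o[2])/d[2]
def proj(n,X):
    c=calibration(n);p=c["camera_matrix"]@(c["R"]@np.asarray(X,float)+c["t"]); return p[:2]/p[2]
E
python3 - <<'E'
from h import *
import cv2
print(proj("top",[0,0,0]))
for p in((261,282),(203,286),(157,332),(218,224)):
    X=ray("top",*p,.0545);print(p,X.round(3),np.hypot(*X[:2]).round(3))
im=cv2.imread("pics/top0.png")
cv2.imwrite("pics/c1.png",cv2.resize(im[245:320,220:320],None,fx=8,fy=8,interpolation=cv2.INTER_CUBIC))
cv2.imwrite("pics/c2.png",cv2.resize(im[170:310,300:460],None,fx=4.2,fy=4.2,interpolation=cv2.INTER_CUBIC))
E
```

```text
[361.20992273 466.80816548]
(261, 282) [0.463 0.258 0.054] 0.53
(203, 286) [0.451 0.404 0.054] 0.605
(157, 332) [0.335 0.516 0.054] 0.615
(218, 224) [0.609 0.371 0.054] 0.713
```

View pics/c1.png

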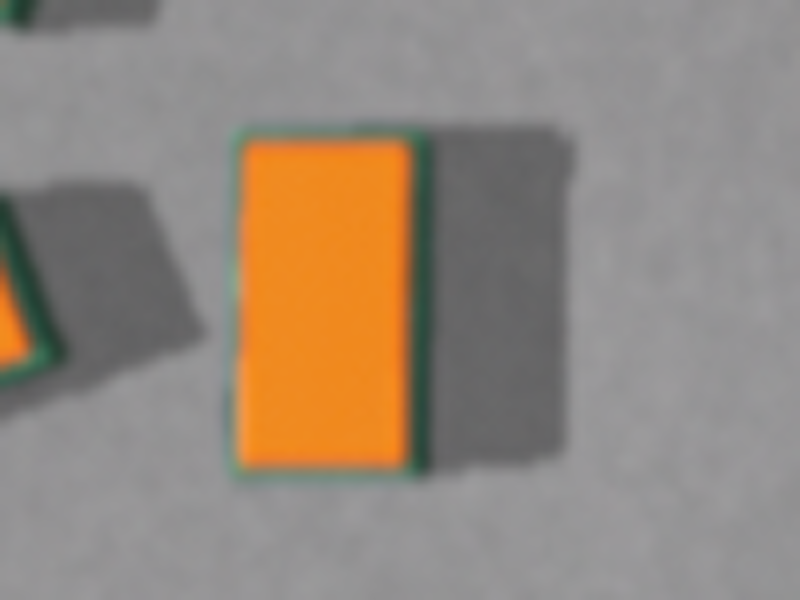

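View pics/c2.png

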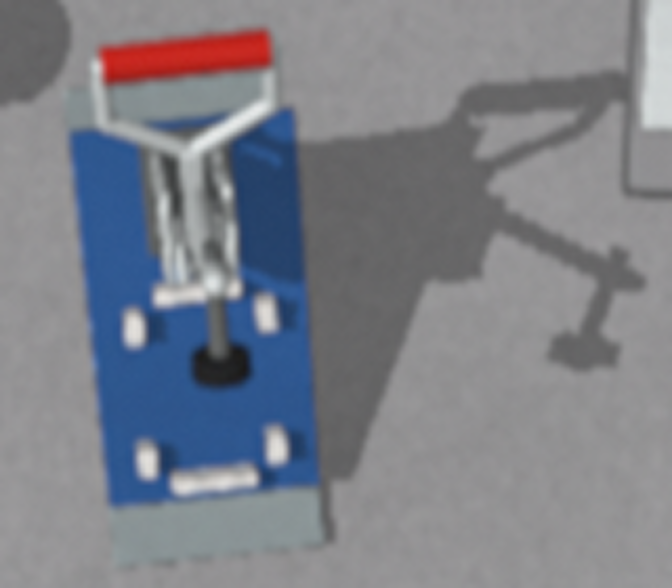

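```bash
cat >> h.py <<'E'
def nestR(p):
    c,s=np.cos(p),np.sin(p);k=np.sqrt(3)/2
    return np.array([[k*c,-s,-.5*c],[k*s,c,-.5*s],[.5,0,k]])
E
python3 - <<'E'
from h import *
from scipy.optimize import least_squares
a=np.array([(243,140),(412,140),(406,468),(236,468)])
P=np.array([ray("top",*((q+.5)/8-.5+[220,245]),.0545) for q in a])
print(P.round(4),P.mean(0)); 
f=(P[0]+P[1]-P[2]-P[3]);print("tin yaw",np.degrees(np.arctan2(f[1],f[0])),np.linalg.norm(P[0]-P[3]),np.linalg.norm(P[0]-P[1]))
g=[133.5+108*np.sin(1.22),0,52+108*np.cos(1.22)]
m=[((-80,65,0),(110,505)),((-80,-65,0),(320,485)),((165,65,0),(72,130)),((165,-65,0),(294,108)),
((44,39,14),(134,324)),((44,-39,14),(266,310)),((-44,39,14),(148,455)),((-44,-39,14),(277,441)),
((g[0],45,g[2]),(101,62)),((g[0],-45,g[2]),(269,46))]
X=np.array([q[0] for q in m])/1e3;U=np.array([(np.array(q[1])+.5)/4.2-.5+[300,170] for q in m])
def r(q):
    return (np.array([proj("top",[q[0],q[1],.065]+nestR(q[2])@x) for x in X])-U).ravel()
s=least_squares(r,[.5,.05,0],loss="soft_l1");print(s.x,np.degrees(s.x[2]));print(r(s.x).reshape(-1,2).round(1))
for n,x in(("hinge",(.1335,0,.052)),):print(n,[*s.x[:2],.065]+nestR(s.x[2])@x)
E
```

```text
[[0.5125 0.2873 0.0545]
 [0.5131 0.2339 0.0545]
 [0.41   0.2337 0.0545]
 [0.4094 0.2871 0.0545]] [0.46128233 0.2604746  0.0545    ]
tin yaw 0.11661074247567743 0.10311759737754397 0.05342594476884529
[0.52193169 0.03912415 0.11961265] 6.85330019025146
[[-0.3 -0.1]
 [ 0.  -0.8]
 [-0.7 -0. ]
 [ 0.3 -0.6]
 [ 0.1  0.6]
 [ 0.2  0.5]
 [-0.1  0.9]
 [-0.1  0.9]
 [-0.1 -0.4]
 [ 0.4 -0.9]]
hinge [0.61090578 0.04981762 0.17678332]
```

```bash
python3 - <<'E'
from h import *
import cv2
for z in(.24,.26,.28):print(z,ray("top",352,262.3,z))
R=nestR(.1196);o=np.array([.5219,.0391,.065])
for x in(80,90,97,105):
  for z in(159,175,191,200):
    w=o+R@[x/1e3,0,z/1e3];print(x,z,w.round(3),proj("top",w).round(1),proj("side",w).round(1))
im=cv2.imread("pics/side0.png")
cv2.imwrite("pics/c3.png",cv2.resize(im[165:305,260:390],None,fx=4,fy=4,interpolation=cv2.INTER_CUBIC))
E
```

```text
0.24 [0.50290108 0.03792145 0.24      ]
0.26 [0.50161181 0.03885531 0.26      ]
0.28 [0.50032255 0.03978916 0.28      ]
80 159 [0.512 0.038 0.243] [352.1 258.2] [344.4 206. ]
80 175 [0.504 0.037 0.257] [352.8 261.4] [348.  201.8]
80 191 [0.496 0.036 0.27 ] [353.5 264.7] [351.7 197.5]
80 200 [0.491 0.035 0.278] [354.  266.5] [353.8 195. ]
90 159 [0.52  0.039 0.248] [351.8 254.2] [340.9 203.9]
90 175 [0.512 0.038 0.262] [352.5 257.3] [344.4 199.6]
90 191 [0.504 0.037 0.275] [353.2 260.5] [348.1 195.3]
90 200 [0.5   0.036 0.283] [353.6 262.4] [350.1 192.8]
97 159 [0.526 0.04  0.251] [351.5 251.3] [338.4 202.4]
97 175 [0.518 0.039 0.265] [352.2 254.4] [341.9 198.1]
97 191 [0.51  0.038 0.279] [353.  257.6] [345.5 193.7]
97 200 [0.506 0.037 0.287] [353.4 259.5] [347.6 191.3]
105 159 [0.533 0.04  0.255] [351.3 248. ] [335.5 200.6]
105 175 [0.525 0.04  0.269] [352.  251.1] [339.  196.3]
105 191 [0.517 0.039 0.283] [352.7 254.3] [342.6 192. ]
105 200 [0.513 0.038 0.291] [353.1 256.1] [344.7 189.5]
```

View pics/c3.png

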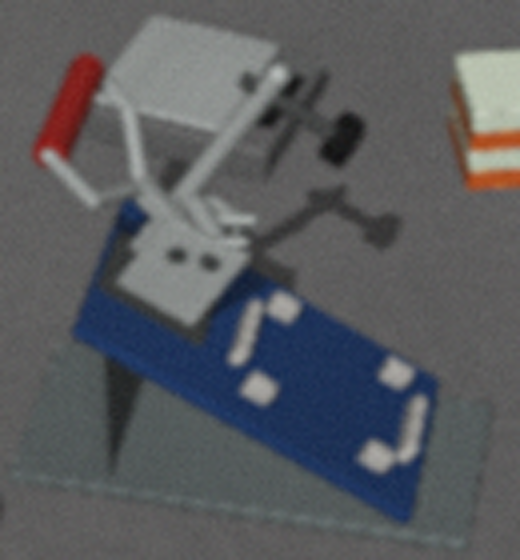

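```bash
cat >> h.py <<'E'
def plan(x,y,z,yaw,n):
    "rows (start-of-row tool axes) from the measured pose to a vertical tool at x,y,z,yaw"
    from cell import readout
    from scipy.spatial.transform import Rotation as Ro
    s=readout.observe();p=np.array(s["eef_pos"]);w=s["eef_rot"][2]
    d=(np.array([x,y,z])-p)/n; dy=(yaw-w)/n
    for i in range(n):
        l=Ro.from_euler("xyz",[np.pi,0,w+i*dy]).inv().apply(d)
        print(l.round(4).tolist(),round(-np.degrees(dy),2))
E
python3 -c "
from h import *
plan(.415,.2605,.16,np.pi,20)"
```

```text
[0.0244, -0.0311, 0.0027] -7.68
[0.0283, -0.0276, 0.0027] -7.68
[0.0318, -0.0236, 0.0027] -7.68
[0.0346, -0.0191, 0.0027] -7.68
[0.0369, -0.0143, 0.0027] -7.68
[0.0384, -0.0093, 0.0027] -7.68
[0.0393, -0.0041, 0.0027] -7.68
[0.0395, 0.0012, 0.0027] -7.68
[0.039, 0.0065, 0.0027] -7.68
[0.0378, 0.0117, 0.0027] -7.68
[0.0359, 0.0166, 0.0027] -7.68
[0.0333, 0.0212, 0.0027] -7.68
[0.0302, 0.0255, 0.0027] -7.68
[0.0265, 0.0293, 0.0027] -7.68
[0.0224, 0.0326, 0.0027] -7.68
[0.0178, 0.0353, 0.0027] -7.68
[0.0129, 0.0374, 0.0027] -7.68
[0.0078, 0.0388, 0.0027] -7.68
[0.0026, 0.0395, 0.0027] -7.68
[-0.0027, 0.0395, 0.0027] -7.68
```

```bash

python3 -m inch '[{"gripper":0,"linear":[0.0244,-0.0311,0.0027],"turn":-7.7},{"gripper":0,"linear":[0.0283,-0.0276,0.0027],"turn":-7.7},{"gripper":0,"linear":[0.0318,-0.0236,0.0027],"turn":-7.7},{"gripper":0,"linear":[0.0346,-0.0191,0.0027],"turn":-7.7},{"gripper":0,"linear":[0.0369,-0.0143,0.0027],"turn":-7.7}]'
python3 -m inch '[{"gripper":0,"linear":[0.0384,-0.0093,0.0027],"turn":-7.7},{"gripper":0,"linear":[0.0393,-0.0041,0.0027],"turn":-7.7},{"gripper":0,"linear":[0.0395,0.0012,0.0027],"turn":-7.7},{"gripper":0,"linear":[0.039,0.0065,0.0027],"turn":-7.7},{"gripper":0,"linear":[0.0378,0.0117,0.0027],"turn":-7.7}]'
python3 -m inch '[{"gripper":0,"linear":[0.0359,0.0166,0.0027],"turn":-7.7},{"gripper":0,"linear":[0.0333,0.0212,0.0027],"turn":-7.7},{"gripper":0,"linear":[0.0302,0.0255,0.0027],"turn":-7.7},{"gripper":0,"linear":[0.0265,0.0293,0.0027],"turn":-7.7},{"gripper":0,"linear":[0.0224,0.0326,0.0027],"turn":-7.7}]'
python3 -m inch '[{"gripper":0,"linear":[0.0178,0.0353,0.0027],"turn":-7.7},{"gripper":0,"linear":[0.0129,0.0374,0.0027],"turn":-7.7},{"gripper":0,"linear":[0.0078,0.0388,0.0027],"turn":-7.7},{"gripper":0,"linear":[0.0026,0.0395,0.0027],"turn":-7.7},{"gripper":0,"linear":[-0.0027,0.0395,0.0027],"turn":-7.7}]'
python3 - <<'E'
from h import *
import cv2
from cell import readout,get_image
print(readout.observe()["joint_pos"])
cv2.imwrite("pics/w1.png",get_image("wrist"))
plan(.415,.2605,.021,np.pi,5)
E
```

```text
clock: 0.72
eef_pos: [0.2959, -0.3195, 0.2006]
eef_rot: [-3.141, -0.001, 1.138]
contact_force: [0.8, 0.3, 0.6]
grip_width: 0.0919
finger_force: 0.0
clock: 1.35
eef_pos: [0.3348, -0.1259, 0.1872]
eef_rot: [-3.142, -0.0, 1.81]
contact_force: [0.6, -0.7, -0.5]
grip_width: 0.092
finger_force: 0.0
clock: 1.98
eef_pos: [0.3735, 0.0679, 0.1738]
eef_rot: [-3.142, -0.0, 2.482]
contact_force: [0.5, -0.6, 1.1]
grip_width: 0.092
finger_force: 0.0
clock: 2.6
eef_pos: [0.412, 0.2618, 0.1601]
eef_rot: [-3.141, -0.001, -3.129]
contact_force: [0.1, -0.1, 0.7]
grip_width: 0.092
finger_force: 0.0
[ 3.18026979e-01 -1.88979346e-02  1.89484443e+00 -1.33748829e-04
  1.26632458e+00 -1.26545570e+00]
[-0.0005, -0.0009, 0.0278] -71.79
[0.0007, -0.0008, 0.0278] -71.79
[0.001, 0.0004, 0.0278] -71.79
[-0.0001, 0.0011, 0.0278] -71.79
[-0.0011, 0.0002, 0.0278] -71.79
```

View pics/w1.png

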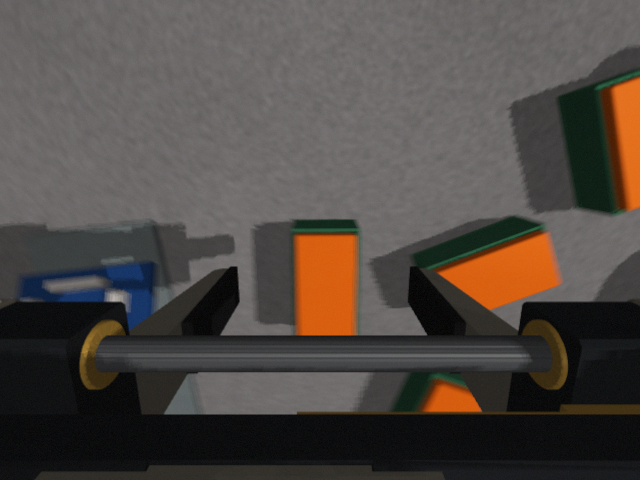

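```bash
cat >> h.py <<'E'
def wray(s,u,v,z):
    from scipy.spatial.transform import Rotation as Ro
    c=calibration("wrist");M=c["mount"];R=Ro.from_euler("xyz",s["eef_rot"]).as_matrix()
    o=s["eef_pos"]+R@M[:3,3];d=R@M[:3,:3]@np.linalg.solve(c["camera_matrix"],[u,v,1]);return o+d*(z-o[2])/d[2]
E
python3 -c "
from h import *
from cell import readout
s=readout.observe()
for p in((294,234),(358,234),(296,330),(357,330)):print(wray(s,*p,.0545).round(4))
plan(.415,.2605,.021,-np.pi,5)"
```

```text
[0.408  0.2414 0.0545]
[0.407  0.2953 0.0545]
[0.4969 0.243  0.0545]
[0.496  0.2982 0.0545]
[-0.0005, -0.0009, 0.0278] 0.21
[-0.0005, -0.0009, 0.0278] 0.21
[-0.0005, -0.0009, 0.0278] 0.21
[-0.0005, -0.0009, 0.0278] 0.21
[-0.0005, -0.0009, 0.0278] 0.21
```

```bash

python3 -m inch '[{"gripper":0,"linear":[-0.0005,0.0005,0.028],"turn":0.6},{"gripper":0,"linear":[-0.0005,0.0005,0.028],"turn":0},{"gripper":0,"linear":[-0.0005,0.0005,0.028],"turn":0},{"gripper":0,"linear":[-0.0005,0.0005,0.028],"turn":0},{"gripper":0,"linear":[0,0,0.027],"turn":0}]'
python3 -m inch '[{"gripper":1,"linear":[0,0,0],"turn":0},{"gripper":1,"linear":[0,0,0],"turn":0},{"gripper":1,"linear":[0,0,0],"turn":0},{"gripper":1,"linear":[0,0,0],"turn":0},{"gripper":1,"linear":[0,0,0],"turn":0}]'
```

```text
clock: 3.28
eef_pos: [0.4138, 0.2624, 0.0204]
eef_rot: [-3.141, -0.001, 3.139]
contact_force: [1.0, 0.9, -0.5]
grip_width: 0.0917
finger_force: 0.0
clock: 3.9
eef_pos: [0.4151, 0.2626, 0.0228]
eef_rot: [-3.142, 0.002, 3.139]
contact_force: [-2.0, -2.5, 6.1]
grip_width: 0.0599
finger_force: 30.0
```

```bash

python3 -m inch '[{"gripper":1,"linear":[0,0,-0.015],"turn":0},{"gripper":1,"linear":[0,0,-0.03],"turn":0},{"gripper":1,"linear":[0,0,-0.04],"turn":0},{"gripper":1,"linear":[0,0,-0.04],"turn":0},{"gripper":1,"linear":[0,0,-0.02],"turn":0}]'
python3 - <<'E'
from h import *
import cv2
from cell import readout,get_image
s=readout.observe();print(s["contact_force"],s["torque"])
im=get_image("side")
cv2.imwrite("pics/s2.png",cv2.resize(im[250:400,250:410],None,fx=4,fy=4))
plan(.4565,.031,.165,.1196-np.pi if s["eef_rot"][2]<0 else .1196+np.pi,10)
E
```

```text
clock: 4.53
eef_pos: [0.4148, 0.263, 0.1694]
eef_rot: [3.14, 0.003, 3.139]
contact_force: [0.1, -0.0, -4.1]
grip_width: 0.0596
finger_force: 30.0
[ 0.13400031 -0.04323802 -4.06413125] [0.10896146 0.08549234 0.00068061]
[-0.0041, -0.0232, 0.0006] -0.7
[-0.0038, -0.0233, 0.0006] -0.7
[-0.0035, -0.0233, 0.0006] -0.7
[-0.0033, -0.0234, 0.0006] -0.7
[-0.003, -0.0234, 0.0006] -0.7
[-0.0027, -0.0234, 0.0006] -0.7
[-0.0024, -0.0235, 0.0006] -0.7
[-0.0021, -0.0235, 0.0006] -0.7
[-0.0018, -0.0235, 0.0006] -0.7
[-0.0015, -0.0235, 0.0006] -0.7
```

View pics/s2.png

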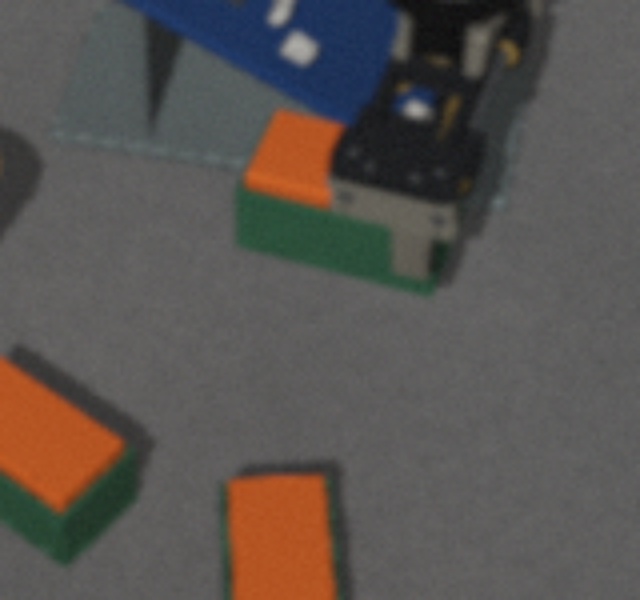

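```bash

python3 -m inch '[{"gripper":1,"linear":[-0.0041,-0.0232,0],"turn":-0.7},{"gripper":1,"linear":[-0.0038,-0.0233,0],"turn":-0.7},{"gripper":1,"linear":[-0.0035,-0.0233,0],"turn":-0.7},{"gripper":1,"linear":[-0.0033,-0.0234,0],"turn":-0.7},{"gripper":1,"linear":[-0.003,-0.0234,0],"turn":-0.7}]'
python3 -m inch '[{"gripper":1,"linear":[-0.0027,-0.0234,0],"turn":-0.7},{"gripper":1,"linear":[-0.0024,-0.0235,0],"turn":-0.7},{"gripper":1,"linear":[-0.0021,-0.0235,0],"turn":-0.7},{"gripper":1,"linear":[-0.0018,-0.0235,0],"turn":-0.7},{"gripper":1,"linear":[-0.0015,-0.0235,0],"turn":-0.7}]'
python3 - <<'E'
from h import *
import cv2
from cell import readout,get_image
im=get_image("side")
cv2.imwrite("pics/s3.png",cv2.resize(im[160:320,250:430],None,fx=4,fy=4))
R=nestR(.1196);o=np.array([.5219,.0391,.065])
s=readout.observe();print(s["eef_pos"],s["eef_rot"])
# level tin corners predicted: bottom near-side edge
u=np.array([np.cos(.1196),np.sin(.1196),0]);v=np.array([-u[1],u[0],0])
for a,b,c in((-.009,.03,-.021),(.101,.03,-.021),(.101,.03,.024),(.101,-.03,.024)):
    q=proj("side",s["eef_pos"]+a*u+b*v+np.array([0,0,c]));print(((q-[250,160])*4).round())
E
```

```text
clock: 5.2
eef_pos: [0.4336, 0.1457, 0.1658]
eef_rot: [3.141, -0.002, -3.082]
contact_force: [0.4, 0.2, -4.3]
grip_width: 0.0598
finger_force: 30.0
clock: 5.82
eef_pos: [0.4538, 0.0297, 0.1658]
eef_rot: [3.141, -0.002, -3.021]
contact_force: [0.3, 0.4, -4.1]
grip_width: 0.0597
finger_force: 30.0
[0.45454118 0.02720846 0.16596763] [-3.13970802e+00 -1.23424261e-03 -3.02239318e+00]
[474. 353.]
[295. 327.]
[296. 271.]
[315. 209.]
```

View pics/s3.png

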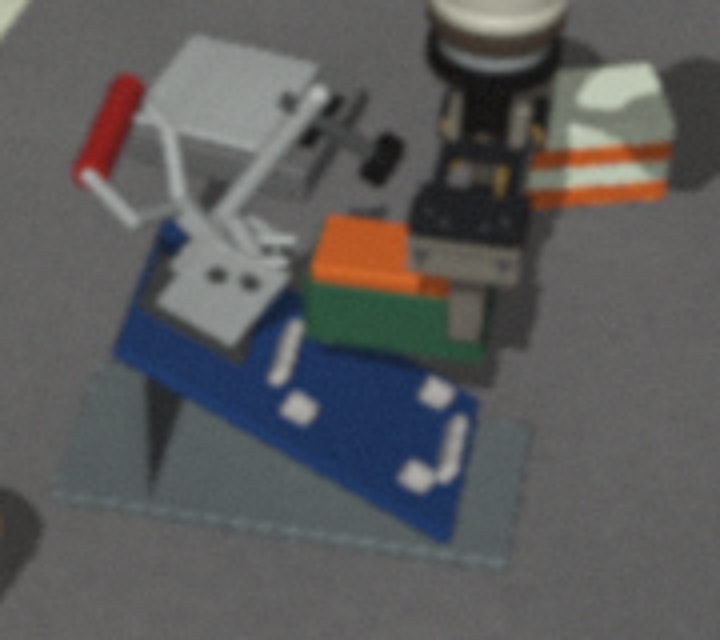

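```bash
python3 - <<'E'
from h import *
from cell import readout
p=readout.observe()["eef_pos"]
for h in(0,.088,.12,.15,.18,.21,.24,.277):print(h,((proj("side",p+[0,0,h])-[250,160])*4).round(), ((proj("side",p+[.0375,.004,h])-[250,160])*4).round())
E
```

```text
0 [468. 292.] [407. 283.]
0.088 [478. 178.] [414. 169.]
0.12 [482. 134.] [417. 125.]
0.15 [485.  91.] [419.  82.]
0.18 [489.  47.] [422.  38.]
0.21 [493.   1.] [424.  -7.]
0.24 [496. -46.] [427. -54.]
0.277 [ 501. -106.] [ 431. -115.]
```

```bash

python3 -m inch '[{"gripper":1,"linear":[0,0.03,0],"turn":0},{"gripper":1,"linear":[0,0.035,0],"turn":0},{"gripper":1,"linear":[0,0.035,0],"turn":0},{"gripper":1,"linear":[0,0.035,0],"turn":0},{"gripper":1,"linear":[0,0.035,0],"turn":0}]'
python3 -m inch '[{"gripper":1,"linear":[0,0,0.035],"turn":0},{"gripper":1,"linear":[0,0,0.035],"turn":0},{"gripper":1,"linear":[0,0,0.035],"turn":0},{"gripper":1,"linear":[0,0,0.02],"turn":0},{"gripper":1,"linear":[0,0,0.01],"turn":0}]'
```

```text
clock: 6.5
eef_pos: [0.4332, 0.2004, 0.1659]
eef_rot: [3.141, -0.002, -3.022]
contact_force: [0.2, 0.1, -4.6]
grip_width: 0.0601
finger_force: 30.0
clock: 7.12
eef_pos: [0.4326, 0.199, 0.0299]
eef_rot: [3.142, -0.004, -3.022]
contact_force: [-0.9, -0.5, -4.3]
grip_width: 0.0595
finger_force: 30.0
```

```bash

python3 -m inch '[{"gripper":1,"linear":[0,0,0.004],"turn":0},{"gripper":1,"linear":[0,0,0.003],"turn":0},{"gripper":1,"linear":[0,0,0.001],"turn":0},{"gripper":1,"linear":[0,0,0],"turn":0},{"gripper":0.6,"linear":[0,0,0],"turn":0}]'
python3 -m inch '[{"gripper":0,"linear":[0,0,0],"turn":0},{"gripper":0,"linear":[0,0,0],"turn":0},{"gripper":0,"linear":[0.008,0,0],"turn":0},{"gripper":0,"linear":[0,0,0],"turn":0},{"gripper":0,"linear":[0,0,0],"turn":0}]'
python3 -m inch '[{"gripper":1,"linear":[0,0,0],"turn":0},{"gripper":1,"linear":[0,0,0],"turn":0},{"gripper":1,"linear":[0,0,0],"turn":0},{"gripper":1,"linear":[0,0,0],"turn":0},{"gripper":1,"linear":[0,0,0],"turn":0}]'
```

```text
clock: 7.75
eef_pos: [0.4347, 0.199, 0.0239]
eef_rot: [3.142, 0.001, -3.022]
contact_force: [-1.0, 0.5, -3.7]
grip_width: 0.0601
finger_force: 30.0
clock: 8.38
eef_pos: [0.4265, 0.198, 0.0237]
eef_rot: [3.142, 0.0, -3.022]
contact_force: [0.0, 0.2, -0.9]
grip_width: 0.0919
finger_force: 0.0
clock: 9.0
eef_pos: [0.4265, 0.1981, 0.0236]
eef_rot: [3.142, 0.0, -3.022]
contact_force: [-0.2, -0.1, -0.5]
grip_width: 0.0594
finger_force: 30.0
```

```bash
cat > lid.py <<'E'
from h import *
import cv2
from cell import readout,get_image
ps=np.array([readout.observe()["eef_pos"]]);p=ps.mean(0)
im=get_image("top").astype(int);b,g,r=im[...,0],im[...,1],im[...,2]
m=(r>150)&(b<90)&(r-g>60)
vv,uu=np.nonzero(m)
u=np.array([np.cos(.1196),np.sin(.1196)]);v=np.array([-u[1],u[0]])
W=np.array([ray("top",a,c,.0545)[:2]-p[:2] for a,c in zip(uu,vv)])
a=W@u;c=W@v
k=(abs(c)<.06)&(a>-.03)&(a<.15);a,c=a[k],c[k]
print(p,k.sum(),"u",a.min(),a.max())
for lo in np.arange(0,.11,.01):
    s=(a>=lo)&(a<lo+.01)
    if s.any():print(round(lo,2),s.sum(),c[s].min().round(4),c[s].max().round(4),c[s].mean().round(4))
E
python3 lid.py
```

```text
Traceback (most recent call last):
  File "lid.py", line 9, in <module>
    W=np.array([ray("top",a,c,.0545)[:2]-p[:2] for a,c in zip(uu,vv)])
                ~~~^^^^^^^^^^^^^^^^^
  File "h.py", line 4, in ray
    c=calibration(n);K,R,t=c["camera_matrix"],c["R"],c["t"]
ValueError: time passes only in moves, steps and waits
```

```bash
sed -i 's/^from cell import calibration/from functools import lru_cache\nfrom cell import calibration as _c\ncalibration=lru_cache(_c)/' h.py; python3 lid.py
```

```text
[0.42651187 0.19804536 0.02359205] 378 u 0.058376724379329815 0.10565512942689298
0.05 10 -0.0223 0.0234 0.0074
0.06 80 -0.0259 0.0231 -0.0013
0.07 82 -0.0269 0.0244 -0.0016
0.08 83 -0.0279 0.0239 -0.0018
0.09 79 -0.0262 0.0229 -0.0018
0.1 44 -0.0267 0.0218 -0.0019
```

```bash
python3 - <<'E'
from h import *
from scipy.optimize import least_squares
g=[133.5+108*np.sin(1.22),0,52+108*np.cos(1.22)]
m=[((44,39,10),(258,388)),((-44,39,10),(377,457)),((44,-39,10),(284,306)),((-44,-39,10),(396,372)),
((g[0],45,g[2]),(46,157)),((g[0],-45,g[2]),(90,60))]
X=np.array([q[0] for q in m])/1e3;U=np.array([(np.array(q[1])+.5)/4-.5+[260,165] for q in m])
def r(q): return (np.array([proj("side",[q[0],q[1],.065]+nestR(q[2])@x) for x in X])-U).ravel()
s=least_squares(r,[.5,.05,0]);print(s.x);print(r(s.x).reshape(-1,2).round(1))
p=np.array([.4541,.0285,.166]);u=np.array([np.cos(.1196),np.sin(.1196),0]);v=np.array([-u[1],u[0],0])
for b in(.03,.039,.048):print(((proj("side",p+b*v)-[250,160])*4).round())
E
```

```text
[0.51558329 0.04286419 0.09915766]
[[-0.  -0.4]
 [-0.3 -0.1]
 [ 0.1 -0.2]
 [ 0.3  0.3]
 [ 0.2 -0.8]
 [-0.3  1.3]]
[461. 326.]
[459. 336.]
[457. 346.]
```

```bash

python3 -m inch '[{"gripper":1,"linear":[0,0,-0.015],"turn":0},{"gripper":1,"linear":[0,0,-0.03],"turn":0},{"gripper":1,"linear":[0,0,-0.035],"turn":0},{"gripper":1,"linear":[0,0,-0.035],"turn":0},{"gripper":1,"linear":[0,0,-0.025],"turn":0}]'
python3 -c "
from h import *
plan(.4515,.033,.16,.1196-np.pi,5)"
```

```text
clock: 9.72
eef_pos: [0.4263, 0.198, 0.1655]
eef_rot: [3.142, 0.001, -3.022]
contact_force: [1.0, -0.4, -4.6]
grip_width: 0.0596
finger_force: 30.0
[-0.0011, -0.0334, 0.0011] 0.0
[-0.0011, -0.0334, 0.0011] 0.0
[-0.0011, -0.0334, 0.0011] 0.0
[-0.0011, -0.0334, 0.0011] 0.0
[-0.0011, -0.0334, 0.0011] 0.0
```

```bash

python3 -m inch '[{"gripper":1,"linear":[-0.0011,-0.033,0.001],"turn":0},{"gripper":1,"linear":[-0.0011,-0.0334,0.001],"turn":0},{"gripper":1,"linear":[-0.0011,-0.0334,0.001],"turn":0},{"gripper":1,"linear":[-0.0011,-0.0334,0.001],"turn":0},{"gripper":1,"linear":[-0.0011,-0.0334,0.001],"turn":0}]'
python3 -m inch '[{"gripper":1,"linear":[0,0,0.015],"turn":0},{"gripper":1,"linear":[0,0,0.015],"turn":0},{"gripper":1,"linear":[0,0,0.008],"turn":0},{"gripper":1,"linear":[0,0,0],"turn":0},{"gripper":1,"linear":[0,0,0],"turn":0}]'
python3 -c "
from cell import readout
for i in range(2):print(readout.observe()['eef_pos'])"
```

```text
clock: 10.35
eef_pos: [0.4511, 0.0323, 0.1587]
eef_rot: [3.141, -0.001, -3.022]
contact_force: [1.2, -0.3, -4.2]
grip_width: 0.0596
finger_force: 30.0
clock: 10.98
eef_pos: [0.4521, 0.0336, 0.121]
eef_rot: [-3.141, 0.001, -3.021]
contact_force: [-0.2, -0.4, -3.7]
grip_width: 0.0594
finger_force: 30.0
[0.45214313 0.03361643 0.12098016]
[0.45214313 0.03361643 0.12098016]
```

```bash

python3 -m inch '[{"gripper":1,"linear":[0,0,0.005],"turn":0},{"gripper":1,"linear":[0,0,0.005],"turn":0},{"gripper":1,"linear":[0,0,0.005],"turn":0},{"gripper":1,"linear":[0,0,0.005],"turn":0},{"gripper":1,"linear":[0,0,0.005],"turn":0}]'
python3 -m inch '[{"gripper":1,"linear":[0,0,0.003],"turn":0},{"gripper":1,"linear":[0,0,0.003],"turn":0},{"gripper":1,"linear":[0,0,0.003],"turn":0},{"gripper":1,"linear":[0,0,0.003],"turn":0},{"gripper":1,"linear":[0,0,0.003],"turn":0}]'
```

```text
clock: 11.6
eef_pos: [0.4492, 0.033, 0.0948]
eef_rot: [3.141, -0.007, -3.021]
contact_force: [-11.0, -2.1, 1.8]
grip_width: 0.0602
finger_force: 30.0
clock: 12.22
eef_pos: [0.449, 0.033, 0.0795]
eef_rot: [3.141, -0.007, -3.022]
contact_force: [-9.4, -1.8, 1.1]
grip_width: 0.0597
finger_force: 30.0
```

```bash

python3 -m inch '[{"gripper":1,"linear":[0,0,0.003],"turn":0},{"gripper":1,"linear":[0,0,0.003],"turn":0},{"gripper":1,"linear":[0,0,0.003],"turn":0},{"gripper":1,"linear":[0,0,0.003],"turn":0},{"gripper":1,"linear":[0,0,0.003],"turn":0}]'
python3 -m inch '[{"gripper":1,"linear":[0,0,0.002],"turn":0},{"gripper":1,"linear":[0,0,0.002],"turn":0},{"gripper":1,"linear":[0,0,0.001],"turn":0},{"gripper":1,"linear":[0,0,0],"turn":0},{"gripper":1,"linear":[0,0,0],"turn":0}]'
python3 - <<'E'
from h import *
import cv2
from cell import readout,get_image
im=get_image("side")
cv2.imwrite("pics/s4.png",cv2.resize(im[160:320,250:430],None,fx=4,fy=4))
E
```

```text
clock: 12.85
eef_pos: [0.4511, 0.0331, 0.0693]
eef_rot: [3.141, -0.005, -3.021]
contact_force: [-21.8, 1.7, 42.1]
grip_width: 0.0598
finger_force: 30.0
clock: 13.48
eef_pos: [0.4544, 0.0335, 0.0664]
eef_rot: [-3.142, 0.003, -3.022]
contact_force: [-16.8, 4.2, 41.2]
grip_width: 0.0599
finger_force: 30.0
```

View pics/s4.png

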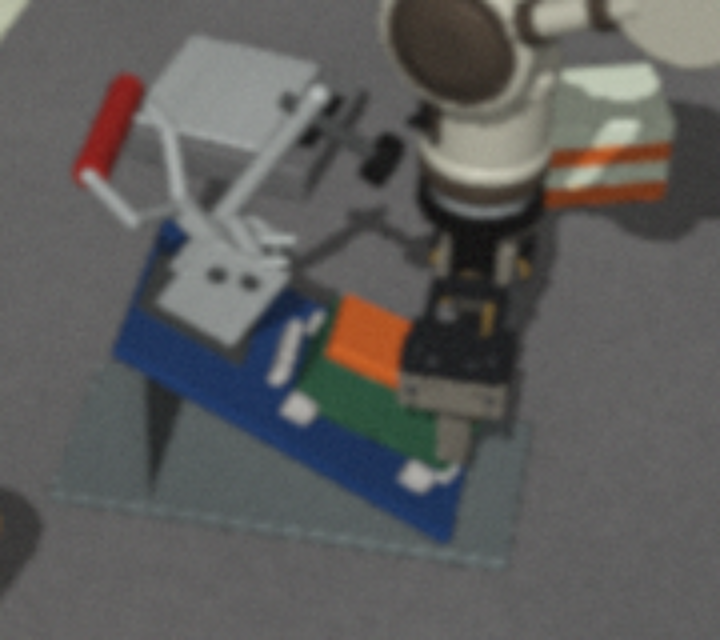

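```bash
python3 - <<'E'
from h import *
o=np.array([.5156,.0429,.065]);R=nestR(.105)
for x in(55,51,45,40):
  print(x,[((proj("side",o+R@np.array([x,30,z])/1e3)-[250,160])*4).round().tolist() for z in(0,45)])
for x,z in((-55,0),(-62,14),(-65,14)):print(x,z,((proj("side",o+R@np.array([x,30,z])/1e3)-[250,160])*4).round())
E
```

```text
55 [[277.0, 396.0], [313.0, 355.0]]
51 [[282.0, 399.0], [319.0, 358.0]]
45 [[290.0, 404.0], [327.0, 363.0]]
40 [[297.0, 408.0], [334.0, 367.0]]
-55 0 [423. 482.]
-62 14 [444. 476.]
-65 14 [448. 478.]
```

```bash

python3 -m inch '[{"gripper":1,"linear":[0,0,-0.003],"turn":0},{"gripper":1,"linear":[-0.001,0,-0.002],"turn":0},{"gripper":1,"linear":[-0.001,0,-0.001],"turn":0},{"gripper":1,"linear":[-0.001,0,0],"turn":0},{"gripper":1,"linear":[-0.001,0,0],"turn":0}]'
python3 -m inch '[{"gripper":1,"linear":[-0.001,0,0],"turn":0},{"gripper":1,"linear":[-0.001,0,0],"turn":0},{"gripper":1,"linear":[0,0,0.001],"turn":0},{"gripper":1,"linear":[0,0,0.001],"turn":0},{"gripper":1,"linear":[0,0,0.001],"turn":0}]'
```

```text
clock: 14.15
eef_pos: [0.4541, 0.0335, 0.0666]
eef_rot: [3.142, -0.005, -3.021]
contact_force: [-12.3, -1.2, 13.2]
grip_width: 0.06
finger_force: 30.0
clock: 14.78
eef_pos: [0.4549, 0.0335, 0.066]
eef_rot: [3.141, -0.01, -3.021]
contact_force: [-25.8, -0.9, 40.6]
grip_width: 0.0599
finger_force: 30.0
```

```bash

python3 -m inch '[{"gripper":1,"linear":[0,0,-0.004],"turn":0},{"gripper":1,"linear":[0,0,-0.004],"turn":0},{"gripper":1,"linear":[-0.001,0,0],"turn":0},{"gripper":1,"linear":[-0.001,0,0],"turn":0},{"gripper":1,"linear":[0,0,0],"turn":0}]'
python3 - <<'E'
import cv2
from cell import get_image
cv2.imwrite("pics/s5.png",get_image("side"))
E
```

```text
clock: 15.4
eef_pos: [0.4597, 0.0343, 0.0712]
eef_rot: [3.141, -0.001, -3.022]
contact_force: [0.2, -0.5, -4.0]
grip_width: 0.0598
finger_force: 30.0
```

```bash

python3 -m inch '[{"gripper":1,"linear":[0,0,0.002],"turn":0},{"gripper":1,"linear":[0,0,0.002],"turn":0},{"gripper":1,"linear":[0,0,0.002],"turn":0},{"gripper":1,"linear":[0,0,0],"turn":0},{"gripper":1,"linear":[0,0,0],"turn":0}]'
python3 -m inch '[{"gripper":1,"linear":[0,0,0.002],"turn":0},{"gripper":1,"linear":[0,0,0.002],"turn":0},{"gripper":1,"linear":[0,0,0],"turn":0},{"gripper":1,"linear":[0,0,0],"turn":0},{"gripper":1,"linear":[0,0,0],"turn":0}]'
```

```text
clock: 16.08
eef_pos: [0.46, 0.0342, 0.0659]
eef_rot: [-3.141, 0.001, -3.022]
contact_force: [-2.7, -0.4, 1.0]
grip_width: 0.0597
finger_force: 30.0
clock: 16.7
eef_pos: [0.4601, 0.0342, 0.0618]
eef_rot: [-3.141, 0.001, -3.022]
contact_force: [-0.1, 0.3, 1.0]
grip_width: 0.0596
finger_force: 30.0
```

Past the stop height now with little force; keep lowering.

```bash

python3 -m inch '[{"gripper":1,"linear":[0,0,0.002],"turn":0},{"gripper":1,"linear":[0,0,0.002],"turn":0},{"gripper":1,"linear":[0,0,0],"turn":0},{"gripper":1,"linear":[0,0,0],"turn":0},{"gripper":1,"linear":[0,0,0],"turn":0}]'
python3 -m inch '[{"gripper":1,"linear":[0,0,0.001],"turn":0},{"gripper":1,"linear":[0,0,0.001],"turn":0},{"gripper":1,"linear":[0,0,0],"turn":0},{"gripper":1,"linear":[0,0,0],"turn":0},{"gripper":1,"linear":[0,0,0],"turn":0}]'
python3 - <<'E'
import cv2
from cell import get_image
im=get_image("side");cv2.imwrite("pics/s6.png",im)
E
```

```text
clock: 17.32
eef_pos: [0.4596, 0.0342, 0.0575]
eef_rot: [3.142, -0.0, -3.022]
contact_force: [1.2, -1.1, 0.1]
grip_width: 0.0599
finger_force: 30.0
clock: 17.95
eef_pos: [0.4598, 0.0342, 0.0556]
eef_rot: [3.142, 0.0, -3.022]
contact_force: [-0.3, 0.4, 0.2]
grip_width: 0.0598
finger_force: 30.0
```

```bash

python3 -m inch '[{"gripper":1,"linear":[0,0,0.001],"turn":0},{"gripper":1,"linear":[0,0,0.001],"turn":0},{"gripper":1,"linear":[0,0,0],"turn":0},{"gripper":1,"linear":[0,0,0],"turn":0},{"gripper":1,"linear":[0,0,0],"turn":0}]'
python3 -m inch '[{"gripper":1,"linear":[0,0,0.001],"turn":0},{"gripper":1,"linear":[0,0,0.001],"turn":0},{"gripper":1,"linear":[0,0,0],"turn":0},{"gripper":1,"linear":[0,0,0],"turn":0},{"gripper":1,"linear":[0,0,0],"turn":0}]'
```

```text
clock: 18.62
eef_pos: [0.4598, 0.0342, 0.0551]
eef_rot: [3.141, -0.001, -3.022]
contact_force: [-6.8, 0.6, 16.6]
grip_width: 0.0596
finger_force: 30.0
clock: 19.25
eef_pos: [0.4599, 0.0343, 0.055]
eef_rot: [3.142, -0.002, -3.021]
contact_force: [-14.2, 1.2, 33.6]
grip_width: 0.0602
finger_force: 30.0
```

```bash

python3 -m inch '[{"gripper":1,"linear":[0,0,-0.002],"turn":0},{"gripper":0.5,"linear":[0,0,-0.001],"turn":0},{"gripper":0.2,"linear":[0,0,0],"turn":0},{"gripper":0,"linear":[0,0,0],"turn":0},{"gripper":0,"linear":[0,0,0],"turn":0}]'
python3 -m inch '[{"gripper":0,"linear":[0.003,0,-0.01],"turn":0},{"gripper":0,"linear":[0.005,0,-0.02],"turn":0},{"gripper":0,"linear":[0.01,0,-0.04],"turn":0},{"gripper":0,"linear":[0.02,0,-0.05],"turn":0},{"gripper":0,"linear":[0.02,0,-0.05],"turn":0}]'
python3 - <<'E'
import cv2,numpy as np
from cell import get_image
a=get_image("side");b=get_image("top")
cv2.imwrite("pics/m.png",np.hstack([cv2.resize(a[180:310,270:390],None,fx=3.3,fy=3.3,interpolation=2),cv2.resize(b[190:320,300:420],None,fx=3.3,fy=3.3,interpolation=2)]))
E
```

```text
clock: 19.88
eef_pos: [0.4594, 0.0343, 0.0542]
eef_rot: [3.141, -0.001, -3.022]
contact_force: [-0.2, 0.3, 0.4]
grip_width: 0.0879
finger_force: 0.0
clock: 20.5
eef_pos: [0.4012, 0.0273, 0.2266]
eef_rot: [-3.141, 0.0, -3.022]
contact_force: [0.7, 0.2, 0.9]
grip_width: 0.0918
finger_force: 0.0
```

View pics/m.png

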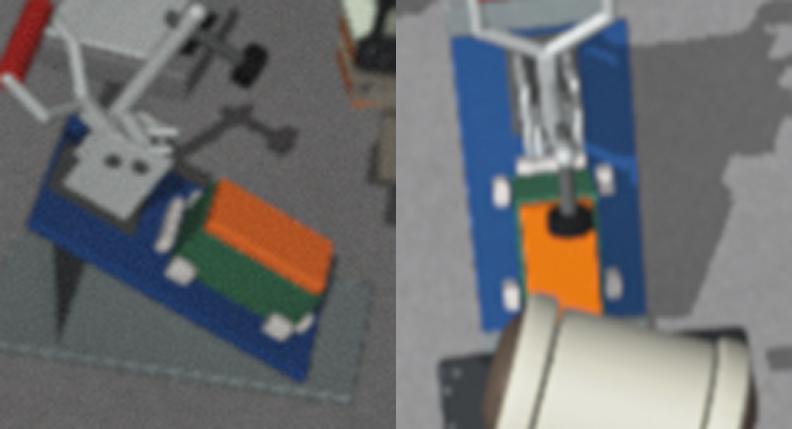

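```bash
python3 - <<'E'
from h import *
o=np.array([.5156,.0429,.065]);R=nestR(.11)
for x0 in(-4,0):
  for x,y in((51,-26),(51,26),(-51,26),(-51,-26)):
    print(x0,((proj("side",o+R@np.array([x+x0,y,54.5])/1e3)-[270,180])*3.3).round(), end=' ')
R=nestR(.118);h=np.array([.519,.041,.065])+R@[.1335,0,.052]
for a in(0,.2,.4,.6,.8,1.0,1.15,1.27):
    print(a,(h+R@(.108*np.array([np.sin(1.22-a),0,np.cos(1.22-a)]))).round(4))
E
```

```text
-4 [223. 177.] -4 [209. 222.] -4 [323. 289.] -4 [333. 243.] 0 [218. 174.] 0 [205. 219.] 0 [319. 287.] 0 [329. 241.] 0 [0.6768 0.0597 0.2596]
0.2 [0.6591 0.0576 0.2717]
0.4 [0.6393 0.0553 0.2801]
0.6 [0.6183 0.0528 0.2843]
0.8 [0.5969 0.0502 0.2842]
1.0 [0.5759 0.0477 0.2798]
1.15 [0.561  0.046  0.2739]
1.27 [0.5498 0.0447 0.2675]
```

```bash

python3 -m inch '[{"gripper":0.4,"linear":[0,0,-0.035],"turn":0},{"gripper":0.4,"linear":[0,0,-0.035],"turn":0},{"gripper":0.4,"linear":[0,0,-0.035],"turn":0},{"gripper":0.4,"linear":[0,0,-0.03],"turn":0},{"gripper":0.4,"linear":[0,0,0],"turn":0}]'
python3 -c "
from h import *
plan(.677,.0597,.36,.118-1.5*np.pi,10)"
```

```text
clock: 21.22
eef_pos: [0.403, 0.0271, 0.3616]
eef_rot: [-3.14, 0.004, -3.022]
contact_force: [-0.1, -0.2, 0.1]
grip_width: 0.0548
finger_force: 0.0
[-0.0276, -0.0, 0.0002] 9.01
[-0.0273, 0.0043, 0.0002] 9.01
[-0.0263, 0.0085, 0.0002] 9.01
[-0.0246, 0.0125, 0.0002] 9.01
[-0.0223, 0.0162, 0.0002] 9.01
[-0.0195, 0.0195, 0.0002] 9.01
[-0.0162, 0.0223, 0.0002] 9.01
[-0.0125, 0.0246, 0.0002] 9.01
[-0.0085, 0.0262, 0.0002] 9.01
[-0.0043, 0.0273, 0.0002] 9.01
```

```bash

python3 -m inch '[{"gripper":0.4,"linear":[-0.0276,0,0],"turn":9},{"gripper":0.4,"linear":[-0.0273,0.0043,0],"turn":9},{"gripper":0.4,"linear":[-0.0263,0.0085,0],"turn":9},{"gripper":0.4,"linear":[-0.0246,0.0125,0],"turn":9},{"gripper":0.4,"linear":[-0.0223,0.0162,0],"turn":9}]'
python3 -m inch '[{"gripper":0.4,"linear":[-0.0195,0.0195,0],"turn":9},{"gripper":0.4,"linear":[-0.0162,0.0223,0],"turn":9},{"gripper":0.4,"linear":[-0.0125,0.0246,0],"turn":9},{"gripper":0.4,"linear":[-0.0085,0.0262,0],"turn":9},{"gripper":0.4,"linear":[-0.0043,0.0273,0],"turn":9}]'
python3 - <<'E'
from h import *
import cv2
from cell import readout,get_image
s=readout.observe();print(s["joint_pos"])
im=get_image("wrist");cv2.imwrite("pics/w2.png",im)
im=im.astype(int);b,g,r=im[...,0],im[...,1],im[...,2]
m=((r>110)&(g<70)&(b<70)).astype(np.uint8)
n,l,st,ce=cv2.connectedComponentsWithStats(m);i=1+st[1:,4].argmax();print(st[i],ce[i],wray(s,*ce[i],.262))
plan(.677,.0597,.241,.118+np.pi/2,5)
E
```

```text
clock: 21.85
eef_pos: [0.5394, 0.0439, 0.3573]
eef_rot: [-3.14, -0.003, 2.471]
contact_force: [-0.5, 0.1, 0.2]
grip_width: 0.0548
finger_force: 0.0
clock: 22.48
eef_pos: [0.6764, 0.0604, 0.3571]
eef_rot: [-3.138, -0.001, 1.685]
contact_force: [-0.4, -0.2, 0.4]
grip_width: 0.0553
finger_force: 0.0
[-8.83703858e-02  3.96126744e-01  1.03442357e+00 -2.59073741e-05
  1.71450545e+00 -2.02949411e-01]
[ 311  187   27  111 2523] [323.93658343 241.03091558] [0.67601439 0.06165595 0.262     ]
[-0.0001, -0.0003, 0.0229] -0.1
[-0.0001, -0.0003, 0.0229] -0.1
[-0.0001, -0.0003, 0.0229] -0.1
[-0.0001, -0.0003, 0.0229] -0.1
[-0.0001, -0.0003, 0.0229] -0.1
```

```bash

python3 -m inch '[{"gripper":0.4,"linear":[0,0,0.025],"turn":0},{"gripper":0.4,"linear":[0,0,0.03],"turn":0},{"gripper":0.4,"linear":[0,0,0.03],"turn":0},{"gripper":0.4,"linear":[0,0,0.02],"turn":0},{"gripper":0.4,"linear":[0,0,0.01],"turn":0}]'
python3 -m inch '[{"gripper":1,"linear":[0,0,0],"turn":0},{"gripper":1,"linear":[0,0,0],"turn":0},{"gripper":1,"linear":[0,0,0],"turn":0},{"gripper":1,"linear":[0,0,0],"turn":0},{"gripper":1,"linear":[0,0,0],"turn":0}]'
python3 -c "
from cell import readout
print(readout.observe()['eef_pos'])"
```

```text
clock: 23.15
eef_pos: [0.6752, 0.0603, 0.2425]
eef_rot: [-3.139, -0.001, 1.691]
contact_force: [-0.2, 0.4, 0.4]
grip_width: 0.0554
finger_force: 0.0
clock: 23.78
eef_pos: [0.6747, 0.0599, 0.2457]
eef_rot: [-3.138, 0.0, 1.691]
contact_force: [-7.5, -0.8, 5.1]
grip_width: 0.0212
finger_force: 30.0
[0.67473049 0.05994042 0.24574237]
```

```bash
python3 - <<'E'
import numpy as np
t=.6964-np.linspace(0,1.27,16)
for dy,dz in zip(np.diff(.108*np.sin(t)),-np.diff(.108*np.cos(t))):print([0,round(dy,4),round(dz,4)])
E
```

```text
[0, np.float64(-0.0073), np.float64(-0.0056)]
[0, np.float64(-0.0077), np.float64(-0.0049)]
[0, np.float64(-0.0081), np.float64(-0.0043)]
[0, np.float64(-0.0084), np.float64(-0.0036)]
[0, np.float64(-0.0087), np.float64(-0.0028)]
[0, np.float64(-0.0089), np.float64(-0.0021)]
[0, np.float64(-0.009), np.float64(-0.0013)]
[0, np.float64(-0.0091), np.float64(-0.0006)]
[0, np.float64(-0.0091), np.float64(0.0002)]
[0, np.float64(-0.0091), np.float64(0.001)]
[0, np.float64(-0.009), np.float64(0.0017)]
[0, np.float64(-0.0088), np.float64(0.0025)]
[0, np.float64(-0.0085), np.float64(0.0032)]
[0, np.float64(-0.0082), np.float64(0.0039)]
[0, np.float64(-0.0079), np.float64(0.0046)]
```

```bash

python3 -m inch '[{"gripper":1,"linear":[0,-0.0073,-0.0056],"turn":0},{"gripper":1,"linear":[0,-0.0077,-0.0049],"turn":0},{"gripper":1,"linear":[0,-0.0081,-0.0043],"turn":0},{"gripper":1,"linear":[0,-0.0084,-0.0036],"turn":0},{"gripper":1,"linear":[0,-0.0087,-0.0028],"turn":0}]'
python3 -m inch '[{"gripper":1,"linear":[0,-0.0089,-0.0021],"turn":0},{"gripper":1,"linear":[0,-0.009,-0.0013],"turn":0},{"gripper":1,"linear":[0,-0.0091,-0.0006],"turn":0},{"gripper":1,"linear":[0,-0.0091,0.0002],"turn":0},{"gripper":1,"linear":[0,-0.0091,0.001],"turn":0}]'
```

```text
clock: 24.4
eef_pos: [0.6391, 0.0556, 0.2693]
eef_rot: [3.131, 0.001, 1.691]
contact_force: [6.4, 1.0, 5.0]
grip_width: 0.0215
finger_force: 30.0
clock: 25.02
eef_pos: [0.5951, 0.0503, 0.2733]
eef_rot: [3.127, 0.001, 1.691]
contact_force: [10.0, 1.6, 8.0]
grip_width: 0.021
finger_force: 30.0
```

```bash

python3 -m inch '[{"gripper":1,"linear":[0,-0.009,0.0017],"turn":0},{"gripper":1,"linear":[0,-0.0088,0.0025],"turn":0},{"gripper":1,"linear":[0,-0.0085,0.0032],"turn":0},{"gripper":1,"linear":[0,-0.0082,0.0039],"turn":0},{"gripper":1,"linear":[0,-0.0079,0.0046],"turn":0}]'
python3 -m inch '[{"gripper":1,"linear":[0,-0.003,0.002],"turn":0},{"gripper":1,"linear":[0,-0.002,0.001],"turn":0},{"gripper":1,"linear":[0,0,0],"turn":0},{"gripper":1,"linear":[0,0,0],"turn":0},{"gripper":1,"linear":[0,0,0],"turn":0}]'
```

```text
clock: 25.65
eef_pos: [0.5509, 0.045, 0.2554]
eef_rot: [3.134, 0.001, 1.691]
contact_force: [3.6, -0.7, 2.0]
grip_width: 0.0213
finger_force: 30.0
clock: 26.28
eef_pos: [0.5476, 0.0446, 0.2528]
eef_rot: [3.131, 0.001, 1.691]
contact_force: [8.8, 2.0, 8.5]
grip_width: 0.0211
finger_force: 30.0
```

```bash

python3 -m inch '[{"gripper":1,"linear":[0,-0.002,0.001],"turn":0},{"gripper":1,"linear":[0,-0.002,0.001],"turn":0},{"gripper":1,"linear":[0,0,0],"turn":0},{"gripper":1,"linear":[0,0,0],"turn":0},{"gripper":1,"linear":[0,0,0],"turn":0}]'
```

```text
clock: 26.9
eef_pos: [0.5475, 0.0446, 0.2528]
eef_rot: [3.12, 0.001, 1.691]
contact_force: [20.8, 4.4, 7.8]
grip_width: 0.0213
finger_force: 30.0
```

```bash

python3 -m inch '[{"gripper":1,"linear":[0,0.003,-0.001],"turn":0},{"gripper":1,"linear":[0,0.003,-0.001],"turn":0},{"gripper":0.6,"linear":[0,0,0],"turn":0},{"gripper":0.4,"linear":[0,0,0],"turn":0},{"gripper":0.4,"linear":[0,0,0],"turn":0}]'
python3 -m inch '[{"gripper":0.4,"linear":[0,0,-0.02],"turn":0},{"gripper":0.4,"linear":[0,0,-0.03],"turn":0},{"gripper":0.4,"linear":[0,0,-0.03],"turn":0},{"gripper":0.4,"linear":[0,0,-0.02],"turn":0},{"gripper":0.4,"linear":[0,0,0],"turn":0}]'
python3 -m inch '[{"gripper":0.4,"linear":[0,0,0],"turn":0},{"gripper":0.4,"linear":[0,0,0],"turn":0},{"gripper":0.4,"linear":[0,0,0],"turn":0},{"gripper":0.4,"linear":[0,0,0],"turn":0},{"gripper":0.4,"linear":[0,0,0],"turn":0}]'
cat > bar.py <<'E'
from h import *
import cv2
from cell import readout,get_image
s=readout.observe();print(s["eef_pos"],s["contact_force"])
for nm in("wrist","side"):
    im=get_image(nm).astype(int);b,g,r=im[...,0],im[...,1],im[...,2]
    m=((r>110)&(g<70)&(b<70)).astype(np.uint8)
    n,l,st,ce=cv2.connectedComponentsWithStats(m);i=1+st[1:,4].argmax();print(nm,st[i],ce[i])
    if nm=="wrist":print(wray(s,*ce[i],.27))
R=nestR(.118);h=np.array([.5156,.0429,.065])+R@[.1335,0,.052]
for a in(0,.1,1.15,1.2,1.27):print(a,proj("side",h+R@(.108*np.array([np.sin(1.22-a),0,np.cos(1.22-a)]))))
E
python3 bar.py
```

```text
clock: 27.52
eef_pos: [0.5454, 0.0446, 0.2487]
eef_rot: [-3.139, -0.001, 1.69]
contact_force: [-0.9, 1.0, 0.2]
grip_width: 0.0493
finger_force: 0.0
clock: 28.15
eef_pos: [0.5468, 0.0445, 0.3509]
eef_rot: [3.139, 0.001, 1.691]
contact_force: [0.2, 0.2, 0.1]
grip_width: 0.0552
finger_force: 0.0
clock: 28.78
eef_pos: [0.5463, 0.0446, 0.3496]
eef_rot: [-3.141, -0.0, 1.691]
contact_force: [0.5, -0.3, 0.4]
grip_width: 0.0551
finger_force: 0.0
[0.54630138 0.04461298 0.34960149] [ 0.47666349 -0.34240866  0.43142961]
wrist [ 312  189   28  117 2905] [325.11153184 245.51738382]
[0.54709576 0.04617822 0.27      ]
side [322 183  15  29 176] [329.91477273 195.67613636]
0 [276.37467497 192.49315933]
0.1 [279.78740408 190.74194539]
1.15 [324.72592186 193.98754472]
1.2 [326.73637321 195.11219341]
1.27 [329.44955599 196.80782674]
```

```bash

python3 -m inch '[{"gripper":0.4,"linear":[0,0,0],"turn":0},{"gripper":0.4,"linear":[0,0,0],"turn":0},{"gripper":0.4,"linear":[0,0,0],"turn":0},{"gripper":0.4,"linear":[0,0,0],"turn":0},{"gripper":0.4,"linear":[0,0,0],"turn":0}]'
python3 -m inch '[{"gripper":0.4,"linear":[0,0.001,0.02],"turn":0},{"gripper":0.4,"linear":[0,0,0.03],"turn":0},{"gripper":0.4,"linear":[0,0,0.03],"turn":0},{"gripper":0.4,"linear":[0,0,0.015],"turn":0},{"gripper":0.4,"linear":[0,0,0.003],"turn":0}]'
python3 -m inch '[{"gripper":1,"linear":[0,0,0],"turn":0},{"gripper":1,"linear":[0,0,0],"turn":0},{"gripper":1,"linear":[0,0,0],"turn":0},{"gripper":1,"linear":[0,0,0],"turn":0},{"gripper":1,"linear":[0,0,0],"turn":0}]'
```

```text
clock: 29.5
eef_pos: [0.5463, 0.0446, 0.3497]
eef_rot: [-3.142, -0.0, 1.691]
contact_force: [-0.1, -0.7, 0.4]
grip_width: 0.0555
finger_force: 0.0
clock: 30.12
eef_pos: [0.547, 0.0448, 0.2511]
eef_rot: [-3.14, -0.0, 1.69]
contact_force: [0.9, 0.7, 0.2]
grip_width: 0.0552
finger_force: 0.0
clock: 30.75
eef_pos: [0.5476, 0.0447, 0.2523]
eef_rot: [3.141, 0.0, 1.691]
contact_force: [0.3, -0.6, 3.1]
grip_width: 0.0213
finger_force: 30.0
```

```bash

python3 -m inch '[{"gripper":1,"linear":[0,0.0079,-0.0046],"turn":0},{"gripper":1,"linear":[0,0.0082,-0.0039],"turn":0},{"gripper":1,"linear":[0,0.0085,-0.0032],"turn":0},{"gripper":1,"linear":[0,0.0088,-0.0025],"turn":0},{"gripper":1,"linear":[0,0.009,-0.0017],"turn":0}]'
python3 -m inch '[{"gripper":1,"linear":[0,0.0091,-0.001],"turn":0},{"gripper":1,"linear":[0,0.0091,-0.0002],"turn":0},{"gripper":1,"linear":[0,0.0091,0.0006],"turn":0},{"gripper":1,"linear":[0,0.009,0.0013],"turn":0},{"gripper":1,"linear":[0,0.0089,0.0021],"turn":0}]'
```

```text
clock: 31.38
eef_pos: [0.5883, 0.0494, 0.2686]
eef_rot: [-3.138, 0.001, 1.69]
contact_force: [-6.7, -1.1, 5.3]
grip_width: 0.021
finger_force: 30.0
clock: 32.0
eef_pos: [0.6329, 0.0545, 0.2653]
eef_rot: [-3.137, 0.001, 1.69]
contact_force: [-6.8, -2.6, 4.9]
grip_width: 0.0212
finger_force: 30.0
```

```bash

python3 -m inch '[{"gripper":1,"linear":[0,0.0087,0.0028],"turn":0},{"gripper":1,"linear":[0,0.0084,0.0036],"turn":0},{"gripper":1,"linear":[0,0.0081,0.0043],"turn":0},{"gripper":1,"linear":[0,0.0077,0.0049],"turn":0},{"gripper":1,"linear":[0,0.0073,0.0056],"turn":0}]'
python3 -m inch '[{"gripper":1,"linear":[0,0.003,0.002],"turn":0},{"gripper":1,"linear":[0,0.003,0.002],"turn":0},{"gripper":1,"linear":[0,0.001,0.001],"turn":0},{"gripper":1,"linear":[0,0,0],"turn":0},{"gripper":1,"linear":[0,0,0],"turn":0}]'
```

```text
clock: 32.62
eef_pos: [0.6728, 0.0593, 0.2436]
eef_rot: [-3.137, 0.001, 1.69]
contact_force: [-5.8, -2.8, 3.9]
grip_width: 0.021
finger_force: 30.0
clock: 33.25
eef_pos: [0.6749, 0.0595, 0.2417]
eef_rot: [-3.126, 0.002, 1.69]
contact_force: [-30.8, -4.9, 22.3]
grip_width: 0.0212
finger_force: 30.0
```

```bash

python3 -m inch '[{"gripper":1,"linear":[0,-0.003,-0.002],"turn":0},{"gripper":1,"linear":[0,-0.003,-0.002],"turn":0},{"gripper":0.6,"linear":[0,0,0],"turn":0},{"gripper":0.4,"linear":[0,0,0],"turn":0},{"gripper":0.4,"linear":[0,0,0],"turn":0}]'
python3 -m inch '[{"gripper":0.4,"linear":[0,0,-0.02],"turn":0},{"gripper":0.4,"linear":[0,0,-0.03],"turn":0},{"gripper":0.4,"linear":[0,0,-0.03],"turn":0},{"gripper":0.4,"linear":[0,0,-0.03],"turn":0},{"gripper":0.4,"linear":[0,0,0],"turn":0}]'
python3 bar.py
python3 - <<'E'
from h import *
import cv2
def lid(f):
    im=cv2.imread(f) if isinstance(f,str) else f
    im=im.astype(int);b,g,r=im[...,0],im[...,1],im[...,2]
    m=((r>140)&(b<90)&(r-g>60)).astype(np.uint8);m[:, :320]=0;m[:225]=0;m[300:]=0;m[:,385:]=0
    c=max(cv2.findContours(m,0,1)[0],key=cv2.contourArea);print(cv2.contourArea(c),cv2.boundingRect(c),cv2.minAreaRect(c))
from cell import get_image
lid(get_image("side"))
for top in(54.5,46.5):
  o=np.array([.5156,.0429,.065]);R=nestR(.11)
  P=np.array([proj("side",o+R@np.array([x-4,y,top])/1e3) for x,y in((51,-26),(51,26),(-51,26),(-51,-26))],np.float32)
  print(top,cv2.boundingRect(P),cv2.minAreaRect(P))
E
```

```text
clock: 33.88
eef_pos: [0.6755, 0.0604, 0.2424]
eef_rot: [3.141, -0.0, 1.691]
contact_force: [-0.0, -0.4, -0.5]
grip_width: 0.0489
finger_force: 0.0
clock: 34.5
eef_pos: [0.6766, 0.0601, 0.3574]
eef_rot: [3.134, 0.002, 1.691]
contact_force: [0.9, 0.6, 1.1]
grip_width: 0.0553
finger_force: 0.0
[0.67663435 0.06008735 0.3574176 ] [0.85191641 0.63469551 1.09888021]
wrist [ 307  186   25  111 2491] [318.93255721 240.10156564]
[0.67305012 0.0633929  0.27      ]
side [269 178  17  27 183] [276.87431694 190.40437158]
0 [276.37467497 192.49315933]
0.1 [279.78740408 190.74194539]
1.15 [324.72592186 193.98754472]
1.2 [326.73637321 195.11219341]
1.27 [329.44955599 196.80782674]
487.0 (332, 237, 37, 32) ((350.3212890625, 252.301513671875), (41.96310806274414, 13.764664649963379), 30.65066909790039)
54.5 (333, 233, 38, 35) ((352.6796569824219, 250.59494018554688), (43.60197067260742, 13.765256881713867), 30.708251953125)
46.5 (331, 235, 39, 35) ((350.9765625, 252.39402770996094), (43.42137908935547, 13.781583786010742), 30.657968521118164)
```

```bash
python3 - <<'E'
import cv2,numpy as np
from cell import get_image
for im in(cv2.imread("pics/side0.png"),get_image("side")):
    im=im.astype(int);b,g,r=im[...,0],im[...,1],im[...,2]
    m=((r>110)&(g<70)&(b<70)).astype(np.uint8)
    n,l,st,ce=cv2.connectedComponentsWithStats(m);i=1+st[1:,4].argmax();print(st[i],ce[i])
E
```

```text
[268 178  17  28 156] [276.29487179 191.01282051]
[269 178  16  26 183] [276.78142077 190.40983607]
```

```bash

python3 -m inch '[{"gripper":0.4,"linear":[0,0,0.03],"turn":0},{"gripper":0.4,"linear":[0,0,0.03],"turn":0},{"gripper":0.4,"linear":[0,0,0.03],"turn":0},{"gripper":0.4,"linear":[0,0,0.02],"turn":0},{"gripper":0.4,"linear":[0,0,0],"turn":0}]'
python3 -m inch '[{"gripper":1,"linear":[0,0,0],"turn":0},{"gripper":1,"linear":[0,0,0],"turn":0},{"gripper":1,"linear":[0,0,0],"turn":0},{"gripper":1,"linear":[0,0.003,0.002],"turn":0},{"gripper":1,"linear":[0,0.002,0.002],"turn":0}]'
python3 -m inch '[{"gripper":1,"linear":[0,0,0],"turn":0},{"gripper":0.6,"linear":[0,0,0],"turn":0},{"gripper":0.4,"linear":[0,0,0],"turn":0},{"gripper":0.4,"linear":[0,0,0],"turn":0},{"gripper":0.4,"linear":[0,0,0],"turn":0}]'
python3 -m inch '[{"gripper":0.4,"linear":[0,0,-0.02],"turn":0},{"gripper":0.4,"linear":[0,0,-0.03],"turn":0},{"gripper":0.4,"linear":[0,0,-0.03],"turn":0},{"gripper":0.4,"linear":[0,0,-0.03],"turn":0},{"gripper":0.4,"linear":[0,0,0],"turn":0}]'
python3 bar.py | head -4
```

```text
clock: 35.33
eef_pos: [0.6738, 0.0602, 0.2399]
eef_rot: [-3.137, -0.001, 1.69]
contact_force: [0.3, -0.0, 0.2]
grip_width: 0.0554
finger_force: 0.0
clock: 35.95
eef_pos: [0.675, 0.06, 0.2425]
eef_rot: [-3.129, 0.001, 1.691]
contact_force: [-34.0, -3.0, 28.2]
grip_width: 0.0209
finger_force: 30.0
clock: 36.58
eef_pos: [0.6802, 0.0607, 0.2382]
eef_rot: [-3.141, -0.0, 1.69]
contact_force: [-0.2, 0.2, -0.9]
grip_width: 0.0547
finger_force: 0.0
clock: 37.2
eef_pos: [0.6816, 0.0606, 0.3534]
eef_rot: [3.134, 0.002, 1.691]
contact_force: [-0.6, 0.2, -0.0]
grip_width: 0.0552
finger_force: 0.0
[0.68158702 0.06064944 0.35337117] [-0.5501933   0.17636757 -0.0309512 ]
wrist [ 301  186   26  113 2545] [313.41689587 240.87229862]
[0.67370157 0.06382387 0.27      ]
side [268 178  17  27 182] [276.54395604 190.82417582]
```

Handle firmly at the open stop; tin closed in the nest.

```bash
python3 -c "
from cell import workorder
print(workorder.sign_off())"
```

```text
the job is handed in; nothing more can be done
None
```

The job is handed in at about 37 s: the tin lies flat in the nest with its lid pressed home by the clamp, which stood locked unaided for over a second, and the handle is back at its open stop, released; I ran no separate final check on the cartons, mortar or scale.

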